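Fit a lampshade holder into the strut rail

TASK

Fit the red-gripped lampshade holder into the slotted strut in line with the green tape mark: lower its nut into the slot lengthwise, press it down against its spring until the nut is under the lips, and give it a quarter turn clockwise seen from above. Let it rise so that the nut's grooves catch the lips, and tug it upward with about 10 N to prove the catch; then let go and leave it standing upright. Keep a light hand, never over about 20 N between holder and strut, and leave the blue spare and everything else on the bench where they are.

Things in the scene. Friction and masses are not known exactly. Their poses are not given: they have to be found in the camera images.
- holder: Red-gripped lampshade holder, loose, about 0.16 kg, upright in the rack; z up, origin: centre of its nut's underside. Above the origin: steel stud 14 mm thick, washer 30 mm across at 21 to 25 mm, red grip block 40 mm long (x), 24 mm wide (y) at 25 to 71 mm, brass pin (18 mm at its foot) to 95 mm. Below it: a spring 14 mm thick that reaches 31.5 mm down when free.
- holder_grip (a point): Point on the red holder's axis, 52 mm above the nut's underside, in the grip block: a good height for the middle of the finger pads, pinching across the block's 24 mm (y). Axes as the holder's.
- holder_nut (a point): Centre of the nut's grooves, on the holder's axis 6 mm above the nut's underside. The nut is 34.4 mm long (x, as the grip's long side), 20.4 mm wide (y), 6 mm thick; two teeth and a middle rib rise to 8.4 mm above its underside, with grooves across (along y) between them that take the lip edges. It seats when within about 5 degrees of crosswise.
- holder_spring (a point): Tip of the free spring, on the holder's axis 31.5 mm below the nut's underside. The spring gives 0.7 N per mm: 1.4 N when it first touches the channel floor, about 5.6 N with the nut caught under the lips, 9 N when the nut is pressed 5 mm below that. Its foot is smooth and slides easily on the floor.
- rail: Fixed plywood batten 110 mm wide (x), 560 mm long (y), 18 mm thick; origin: centre of its underside, on the bench. On it lies the strut, a metal channel 500 mm long, 41 mm wide, 41 mm high, slot upward along the batten's y. The strut is screwed on through oversize holes: it sits up to 4 mm off the batten's centre line in +x or -x, anew each time, and this pose does not show it. It stays put when worked on.
- slot (a point): Point on the batten's centre line at the height of the strut's top, 59 mm above the bench (axes as the batten's); the slot's true middle is up to 4 mm from it in x: find it by feel or sight. Slot 22 mm wide; 2.5 mm thick lip edges hang down to 52 mm above the bench at both sides of it; under them the channel is 36 mm wide between walls; its floor is 20.5 mm above the bench.
- catch (a point): Point on the batten's centre line where the nut's underside is when caught: 46 mm above the bench. To turn, its underside must be lower than 43.5 mm (at 38 mm the washer meets the strut). Two nut corners are relieved: from lengthwise it turns only clockwise seen from above, freely to crosswise; at about 95 degrees its square corners meet the channel walls.
- fitted_a (a point): Foot of a holder already caught in the strut, on the batten's line at y = -185 mm, 46 mm above the bench; its top is 141 mm above the bench. Fixed.
- fitted_b (a point): Foot of another caught holder, at y = +205 mm, 46 mm above the bench; it carries a painted shade 110 mm across whose top is 153 mm above the bench. Fixed.
- mark (a point): The green tape mark, 34 by 14 mm, lying across the strip of batten on the strut's +x side; the point is the middle of the tape and its axes are parallel to the batten's. The holder's axis belongs in the slot at the same y along the batten, within 15 mm.
- rack: Fixed drilled wooden block 85 mm (x) by 190 mm (y) by 42 mm high, origin at the centre of its underside. Two 21 mm holes at y = -50 and +50 mm take the springs of the holders, whose nuts rest on its top.
- spare: Spare holder of the same shape and size with a blue grip, loose in the other hole of the rack; same origin. To be left alone.
- jar_green: Loose green paint jar, 56 mm across, 75 mm high; origin at the centre of its underside. Bystander.
- jar_teal: Loose blue paint jar, 52 mm across, 70 mm high; origin at the centre of its underside. Bystander.
- ochre: Loose yellow paint bottle, 42 mm across, 110 mm high; origin at the centre of its underside. Bystander.
- cup: Loose red plastic cup, 84 mm across, 105 mm high; origin at the centre of its underside. Bystander.
- brush: Loose paint brush 200 mm long lying on the bench. Bystander.
- small_shade: Loose small painted lampshade, 116 mm across, 100 mm high; origin at the centre of its underside. Bystander.
- tin: Loose steel paint tin, 76 mm across, 85 mm high; origin at the centre of its underside. Bystander.
Things that resemble listed ones, but are neither listed nor needed, are in the scene too. Leave any turquoise look-alike of the holder alone.

How it is judged:
By the outcome, as a careful person would: the job done as asked, in the order asked, and still so for the second after the job is handed in, with the robot touching nothing.
It also fails if it takes over 64 s, if anything falls off the work surface, if the arm or the gripper's body presses on something with over 40 N, if the wrist force passes 120 N, or if a joint passes its speed limit or range.

ROBOT

A 6-joint arm with a two-finger parallel gripper is mounted at the origin on the work surface. World frame = base frame: x ahead of the robot, y to its left, z up, the work surface at z = 0. Lengths are in m, angles in rad, forces in N, time in s.
With the tool pointing down it reaches from about 0.25 to 0.775 m from the base axis. Payload 4 kg.
Tool frame: the origin (TCP) lies at the very end of the fingers, on their centre line; the grasp point (between the pads) lies 19 mm behind it; z points along the fingers, y is the line along which they close (so a half turn about z gives the same grasp; the last joint's range is limited). The gripper opens to 85 mm and grips with 20 to 120 N. Pads are 22 mm wide; open, the fingers measure 114 mm over their backs; the gripper's body (76 mm by 85 mm) begins 54 mm behind the grasp point. The pads swing forward as they close: fully open they stand 13 mm farther back than shut.
Start: joints at [-1.264, 0.087, 1.371, -0, 1.684, -0.103], TCP at [0.219, -0.504, 0.231] pointing down, gripper open.
Joint ranges: [-3.1, 3.1], [-0.76, 2.03], [0.27, 2.55], [-1.08, 4.22], [0.17, 2.65], [-2.57, 2.57]. Speed limits (rad/s): [2.79, 2.79, 3.14, 3.14, 3.14, 3.14].

INTERFACE

Orientations are given as a rotation vector (axis times angle).
In Python, from cell import bot, imaging gives the robot as it stands.
- The arm moves only by the tool send_rows, never from a script. Its argument "rows" is a list of rows, each an object with "translation": the shift along the tool's x, y, z normalised to -1 to 1, where 1 is 0.03 m, a list of three; "rotation": the turn, a rotation vector about the tool's x, y, z normalised to -1 to 1, where 1 is 8 degrees, a list of three; "jaw": the opening, from 0 (shut) to 1 (fully open). In form: [{"translation": [x, y, z], "rotation": [wx, wy, wz], "jaw": jaw}, ...]. A call has 1 to 20 rows; each row shifts and turns the commanded pose from where the row before left it, along the tool's axes as they then stand; what a row does not reach is not made up. A row lasts 1/8 s, in which the tool goes at most 62.5 mm and 10.7 degrees, less where a joint would pass 70% of its speed; a pose out of reach is approached as far as the arm can. A call with a number of a shift or a turn outside -1 to 1 is refused whole. A call with a gripper value outside its range is refused whole. The fingers move at their own pace and stop on an object; the grip force is fixed at half the most. Time passes only in rows, so rows that do not move let the fingers close. It gives the time, the measured TCP pose, the force, the opening and the grip force at its end, in the units of the state.
- bot.get_obs(): the state, without advancing time (a new reading comes with each control period).
- imaging.read_camera(name): name is "scene" or "side" or "wrist"; returns a dict with "pixels" (420x560x3 uint8, red, green, blue), "fovy" (degrees; the focal length in pixels is half the picture's height over the tangent of half this angle, whatever the lens; pixels are square), "cx", "cy" (the principal point, pixels), "rvec" (rotation vector, rad) and "tvec" (3), from world to camera coordinates, as OpenCV has them. Camera axes: x right, y down, z forward; pixel columns grow to the right and rows downward; lengths in m; the calibration is good to about 2 mm. A picture is of the moment at which its call begins. There is no depth.
- bot.sign_off(): hands the job in; it is judged then, once.
Trained networks look in a picture, given as the dict that the camera call returned (one of the last four; its "shot" number tells which), for a name from the list of things; names that differ only in an ending like _2 or _b are one class to them, and where a whole thing is asked for, a point or a joint stands for the part that bears it (a point fixed in the world has none). Each returns a list of dicts, best first, with "p" (0 to 1); they miss things now and then, are a little off and sometimes report something else, mostly with a low value. They report only what shows in the picture. A call takes as long as a camera call. They do not tell look-alikes from the thing itself.
- imaging.cut_out(target, picture): "pixels" (420x560 bool, what is visible of it) and "extent" ([left, top, right, bottom] in pixels, round what is visible of it).
- imaging.landmark_of(target, picture): "pixel" ([row, column] in pixels: a listed point, or the origin of a listed thing).
The state is a dict: "t": time; "joint_pos": joint angles; "qvel": joint speeds; "tau": joint torques, N m; "ee_pos": TCP position; "ee_rot": TCP orientation; "force": force on the tool from outside, world axes, zero at the start; "torque": the same for the moment, N m; "gripper_width": finger opening in m; "grasp_force": force on a finger pad.
Only numpy, scipy, OpenCV 4.12 (cv2) and the standard library are available. Lean on these libraries where they do the work, as an engineer would, in place of code of your own. Each camera call takes 0.05 s, during which the arm holds its last target. There are 200 camera calls.

## Working session

There is one attempt and no reset: what is moved stays moved. The work goes in short steps, Python scripts to look and compute and a tool call to move; the robot and the scene stay as the last step left them, time stands still between calls to the robot, and variables do not carry over. Pictures are saved under pics/ and viewed, at most 10 in all, crops included, and the job is handed in when it is done.

Besides the shell and the picture viewer there is one more tool, called after ">>>" by a JSON object that holds its "fn" and its "kwargs", one argument or row to a line. send_rows: Moves the arm, as the interface text tells. Scaled input: -1 to 1 covers 0.03 m each way for a shift and 8 degrees each way for a turn. Its arguments: {"type":"object","properties":{"rows":{"type":"array","items":{"type":"object","properties":{"translation":{"type":"array","items":{"type":"number"}},"rotation":{"type":"array","items":{"type":"number"}},"jaw":{"type":"number"}}}}},"required":["rows"]}

```bash
mkdir -p pics; ls; cat > h.py <<'E'
import numpy as np, cv2
from cell import bot, imaging
def K(p):
    f=p["pixels"].shape[0]/2/np.tan(np.radians(p["fovy"])/2)
    return np.array([[f,0,p["cx"]],[0,f,p["cy"]],[0,0,1]])
def ray(p,rc):
    R=cv2.Rodrigues(np.array(p["rvec"],float))[0]; t=np.array(p["tvec"],float)
    d=R.T@np.linalg.inv(K(p))@np.array([rc[1],rc[0],1.]); return -R.T@t,d
def atz(p,rc,z):
    c,d=ray(p,rc); return c+d*(z-c[2])/d[2]
def tri(l):
    A=np.zeros((3,3));b=np.zeros(3)
    for p,rc in l:
        c,d=ray(p,rc);d=d/np.linalg.norm(d);M=np.eye(3)-np.outer(d,d);A+=M;b+=M@c
    x=np.linalg.solve(A,b); return x
def proj(p,X):
    q=cv2.projectPoints(np.array(X,float).reshape(-1,3),np.array(p["rvec"],float),np.array(p["tvec"],float),K(p),None)[0].reshape(-1,2)
    return q[:,::-1]
def save(p,n): cv2.imwrite("pics/"+n,cv2.cvtColor(p["pixels"],cv2.COLOR_RGB2BGR))
E
python3 - <<'E'
from h import *
np.set_printoptions(precision=3,suppress=True)
P={}
for n in("scene","side","wrist"):
    p=imaging.read_camera(n);P[n]=p;print(n,ray(p,(210,280)))
im=np.hstack([P[n]["pixels"] for n in("scene","side")]) 
save(P["scene"],"a.png");save(P["side"],"b.png");save(P["wrist"],"w0.png")
for t in("holder","holder_grip","holder_nut","rail","slot","catch","mark","rack","spare","fitted_a","fitted_b"):
    for n in("scene","side"):
        print(t,n,[(np.round(r["pixel"],1).tolist(),round(r["p"],2)) for r in imaging.landmark_of(t,P[n])][:4])
print(bot.get_obs())
E
```

```text
pics
scene (array([1.398, 0.454, 1.068]), array([-0.634, -0.322, -0.704]))
side (array([0.295, 0.75 , 0.797]), array([ 0.27 , -0.698, -0.663]))
wrist (array([ 0.289, -0.473,  0.374]), array([-0.281, -0.133, -0.951]))
holder scene [([162.7, 192.3], 0.85), ([147.5, 213.3], 0.77), ([153.9, 161.6], 0.63), ([238.2, 140.3], 0.48)]
holder side [([180.8, 396.3], 0.76), ([168.7, 361.6], 0.56), ([151.0, 371.1], 0.52)]
holder_grip scene [([132.5, 214.3], 0.75), ([138.8, 159.3], 0.73), ([148.1, 185.8], 0.67)]
holder_grip side [([154.9, 361.7], 0.87), ([166.6, 401.3], 0.84), ([134.6, 371.9], 0.58)]
holder_nut scene [([144.4, 216.9], 0.89), ([149.6, 162.5], 0.76), ([158.3, 194.0], 0.6)]
holder_nut side [([176.9, 395.5], 0.85), ([162.1, 358.6], 0.84), ([181.2, 344.0], 0.72), ([146.8, 369.6], 0.69)]
rail scene [([268.3, 334.2], 0.68), ([231.0, 275.2], 0.17)]
rail side [([289.5, 266.0], 0.81), ([281.3, 183.2], 0.63)]
slot scene [([254.7, 339.9], 0.81), ([173.3, 191.8], 0.7), ([237.0, 140.0], 0.66)]
slot side [([274.1, 265.9], 0.96), ([273.5, 254.3], 0.68)]
catch scene [([256.5, 340.9], 0.69)]
catch s
[... 375 characters left out ...]
5], 0.73)]
fitted_a scene [([228.6, 274.2], 0.92), ([288.6, 416.6], 0.8)]
fitted_a side [([223.2, 294.0], 0.75), ([170.7, 359.8], 0.5)]
fitted_b scene [([228.6, 274.2], 0.92), ([288.6, 416.6], 0.8)]
fitted_b side [([223.2, 294.0], 0.75), ([170.7, 359.8], 0.5)]
{'t': 1.25, 'joint_pos': array([-1.264,  0.087,  1.371,  0.   ,  1.684, -0.103]), 'qvel': array([-0.   ,  0.001, -0.   ,  0.002, -0.   , -0.   ]), 'tau': array([ -0.001, -35.173, -31.346,  -0.   ,   0.   ,  -0.   ]), 'ee_pos': array([ 0.219, -0.504,  0.231]), 'ee_rot': array([3.076, 0.639, 0.   ]), 'force': array([0.495, 0.   , 0.12 ]), 'torque': array([ 0.018, -0.01 , -0.026]), 'grasp_force': 0.0, 'gripper_width': 0.08529155810498523}
```

View pics/a.png

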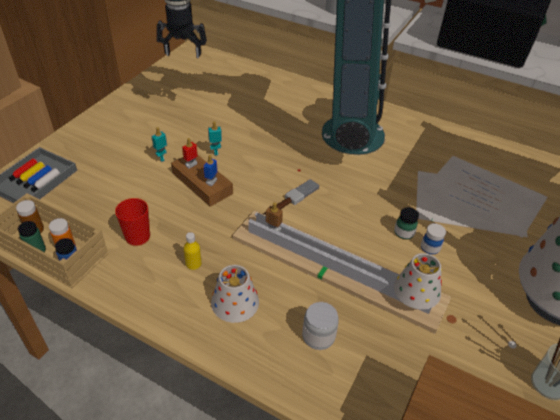

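View pics/b.png

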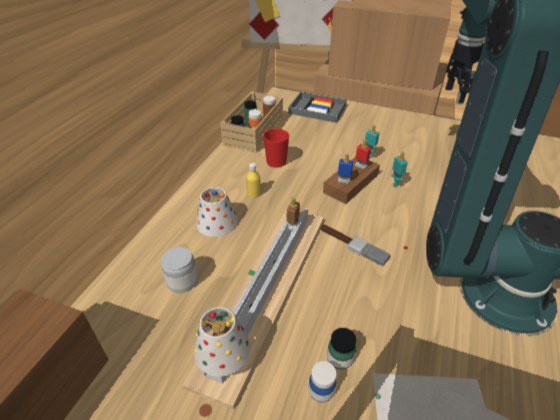

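Red holder is in the rack's far hole (scene ~(153,190), side ~(153,363)). The blue spare is at (170,210), and the turquoise look-alikes stand at (142,160) and (135,215). The strut's green mark is at (272,322) in scene and (272,252) in side.

```bash
python3 - <<'E'
from h import *
np.set_printoptions(precision=4,suppress=True)
s=imaging.read_camera("scene");d=imaging.read_camera("side")
def col(p,box,h0,h1,smin=120,vmin=50):
    r0,r1,c0,c1=box
    hs=cv2.cvtColor(p["pixels"],cv2.COLOR_RGB2HSV)
    m=(((hs[...,0]>=h0)&(hs[...,0]<=h1)) if h0<=h1 else ((hs[...,0]>=h0)|(hs[...,0]<=h1)))&(hs[...,1]>smin)&(hs[...,2]>vmin)
    k=np.zeros_like(m);k[r0:r1,c0:c1]=1;m&=k
    r,c=np.nonzero(m);return (r.mean(),c.mean()),len(r),(r.min(),r.max(),c.min(),c.max())
a=col(s,(135,170,175,203),172,4,160,90);b=col(d,(140,168,353,372),172,4,160,90);print("red",a,b,tri([(s,a[0]),(d,b[0])]))
a=col(s,(150,190,200,225),105,125,140);b=col(d,(150,185,333,356),105,125,140);print("blue",a,b,tri([(s,a[0]),(d,b[0])]))
a=col(s,(262,282,312,332),45,85);b=col(d,(262,282,240,262),45,85);print("green",a,b,tri([(s,a[0]),(d,b[0])]),atz(s,a[0],.018),atz(d,b[0],.018))
for n,x,y in(("slot",(254.7,339.9),(274.1,265.9)),("catch",(256.5,340.9),(277.4,265.5)),("fa",(228.6,274.2),(223.2,294)),("rack",(180.2,200.4),(181.1,352.3)),("rail",(268.3,334.2),(289.5,266))):
    print(n,tri([(s,x),(d,y)]))
c=np.hstack([cv2.resize(s["pixels"][120:210,140:240],(400,360)),cv2.resize(d["pixels"][125:215,315:415],(400,360))])
save({"pixels":c},"crop.png")
E
```

```text
red ((np.float64(152.3448275862069), np.float64(189.59195402298852)), 174, (np.int64(143), np.int64(160), np.int64(183), np.int64(196))) ((np.float64(153.3942857142857), np.float64(362.6457142857143)), 175, (np.int64(145), np.int64(162), np.int64(356), np.int64(370))) [ 0.4402 -0.3363  0.0867]
blue ((np.float64(170.0), np.float64(209.840490797546)), 163, (np.int64(160), np.int64(178), np.int64(204), np.int64(216))) ((np.float64(168.21637426900585), np.float64(345.19883040935673)), 171, (np.int64(160), np.int64(175), np.int64(339), np.int64(352))) [ 0.4721 -0.2438  0.0837]
green ((np.float64(272.18367346938777), np.float64(321.6938775510204)), 49, (np.int64(267), np.int64(278), np.int64(318), np.int64(326))) ((np.float64(272.4166666666667), np.float64(251.16666666666666)), 12, (np.int64(271), np.int64(274), np.int64(249), np.int64(253))) [0.5935 0.171  0.0209] [0.591  0.1699 0.018 ] [0.5947 0.1693 0.018 ]
slot [0.5463 0.1933 0.057 ]
catch [0.5455 0.1969 0.0505]
fa [0.5457 0.0052 0.0504]
rack [ 0.4529 -0.2955  0.0053]
rail [ 0.5476  0.1875 -0.0033]
```

View pics/crop.png

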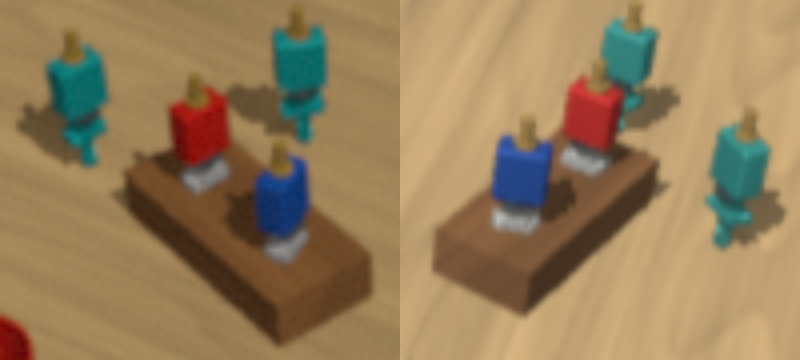

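Choice: red grip, near (0.440, -0.336), in the rack hole beside the blue one at (0.472, -0.244). I'm moving above it to look with the wrist camera.

>>> {"fn": "send_rows", "kwargs": {
  "rows": [
    {"translation": [1,-0.24,0],"rotation": [0,0,0],"jaw": 1},
    {"translation": [1,-0.24,0],"rotation": [0,0,0],"jaw": 1},
    {"translation": [1,-0.24,0],"rotation": [0,0,0],"jaw": 1},
    {"translation": [1,-0.24,0],"rotation": [0,0,0],"jaw": 1},
    {"translation": [1,-0.24,0],"rotation": [0,0,0],"jaw": 1},
    {"translation": [1,-0.24,0],"rotation": [0,0,0],"jaw": 1},
    {"translation": [1,-0.24,0],"rotation": [0,0,0],"jaw": 1},
    {"translation": [1,-0.24,0],"rotation": [0,0,0],"jaw": 1},
    {"translation": [1,-0.24,0],"rotation": [0,0,0],"jaw": 1},
    {"translation": [0,0,0],"rotation": [0,0,0],"jaw": 1},
    {"translation": [0,0,0],"rotation": [0,0,0],"jaw": 1}
  ]
}}

```text
t: 2.72
ee_pos: [0.4406, -0.3377, 0.2313]
ee_rot: [3.076, 0.639, -0.001]
force: [-0.6, -0.5, -0.2]
gripper_width: 0.0856
grasp_force: 0.0
```

```bash
python3 - <<'E'
from h import *
np.set_printoptions(precision=4,suppress=True)
p=imaging.read_camera("wrist");save(p,"w1.png")
o=bot.get_obs();print(o["t"],o["ee_pos"],o["ee_rot"],o["force"])
hs=cv2.cvtColor(p["pixels"],cv2.COLOR_RGB2HSV)
m=(((hs[...,0]>=170)|(hs[...,0]<=5))&(hs[...,1]>150)&(hs[...,2]>70)).astype(np.uint8)
n,l,st,ce=cv2.connectedComponentsWithStats(m)
for i in range(1,n):
    if st[i,4]>200:
        c=max(cv2.findContours((l==i).astype(np.uint8),0,2)[0],key=cv2.contourArea)
        print(st[i],ce[i],cv2.minAreaRect(c))
for t in("holder_grip","holder_nut"):print(t,[(r["pixel"],r["p"],atz(p,r["pixel"],.094 if t=="holder_grip" else .048)) for r in imaging.landmark_of(t,p)])
print(proj(p,[[.44,-.337,.113]]))
E
```

```text
2.775 [ 0.4404 -0.3379  0.2313] [ 3.0759  0.6381 -0.0008] [-0.8036 -0.0527  0.3621]
[252 170  45  54 899] [272.7297 194.4149] ((273.6470947265625, 196.91177368164062), (31.237987518310547, 48.917816162109375), 40.601295471191406)
holder_grip [([241.9, 379.5], 0.94, array([ 0.4363, -0.4487,  0.094 ])), ([193.5, 275.6], 0.85, array([ 0.4408, -0.3363,  0.094 ])), ([287.5, 221.7], 0.58, array([ 0.3273, -0.3252,  0.094 ]))]
holder_nut [([228.0, 368.2], 0.88, array([ 0.4339, -0.4521,  0.048 ])), ([268.5, 227.6], 0.84, array([ 0.3238, -0.3257,  0.048 ])), ([187.1, 273.6], 0.66, array([ 0.435 , -0.3364,  0.048 ]))]
[[200.2995 275.9668]]
```

View pics/w1.png

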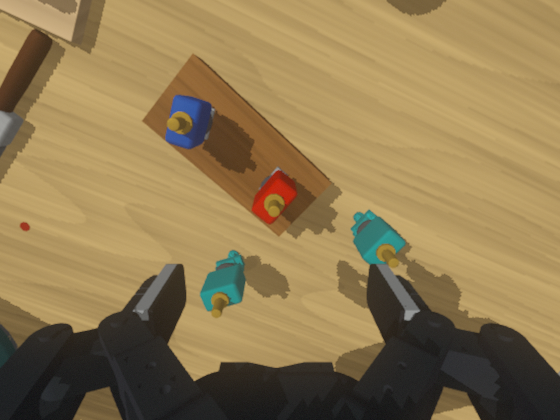

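The wrist view shows the red grip at (200,274) in the rack, blue at (120,187), and turquoise ones on the bench at (285,222) and (245,380). I'll fit a box to the red silhouette to get its yaw.

```bash
cat >> h.py <<'E'
from scipy.optimize import minimize
def redmask(p,near=None,minA=150):
    hs=cv2.cvtColor(p["pixels"],cv2.COLOR_RGB2HSV)
    m=(((hs[...,0]>=168)|(hs[...,0]<=6))&(hs[...,1]>130)&(hs[...,2]>50)).astype(np.uint8)
    n,l,st,ce=cv2.connectedComponentsWithStats(m)
    ks=[i for i in range(1,n) if st[i,4]>minA]
    k=min(ks,key=lambda i:np.hypot(*(ce[i][::-1]-near)))
    c=max(cv2.findContours((l==k).astype(np.uint8),0,2)[0],key=cv2.contourArea)
    o=np.zeros_like(m);cv2.fillConvexPoly(o,cv2.convexHull(c),1);return o
def box(x,y,z0,yaw):
    c,s=np.cos(yaw),np.sin(yaw)
    return np.array([[x+c*a-s*b,y+s*a+c*b,z0+z] for a in(-.02,.02) for b in(-.012,.012) for z in(.025,.071)])
def fitbox(items,x0,z0):
    def cost(v):
        e=0
        for p,m in items:
            q=proj(p,box(v[0],v[1],z0,v[2]))[:,::-1].astype(np.float32)
            h=cv2.convexHull(q)
            S=np.zeros((420*1,560),np.uint8);cv2.fillConvexPoly(S,np.round(h*16).astype(np.int32),1,cv2.LINE_8,4)
            e+=1-(S&m).sum()/((S|m).sum())
        return e
    best=None
    for y in np.radians(np.arange(-90,90,10)):
        r=minimize(cost,[x0[0],x0[1],y],method="Nelder-Mead",options=dict(initial_simplex=[[x0[0],x0[1],y],[x0[0]+.004,x0[1],y],[x0[0],x0[1]+.004,y],[x0[0],x0[1],y+.15]]))
        if best is None or r.fun<best.fun: best=r
    return best.x,best.fun
E
python3 - <<'E'
from h import *
np.set_printoptions(precision=4,suppress=True)
w=imaging.read_camera("wrist");s=imaging.read_camera("scene");d=imaging.read_camera("side")
near=lambda p:proj(p,[[.44,-.337,.09]])[0]
it=[(p,redmask(p,near(p),80)) for p in(w,s,d)]
for k in([it[0]],it):
    v,f=fitbox(k,(.44,-.337),.042);print(v,np.degrees(v[2]),f)
E
```

```text
[ 0.4381 -0.3361 -0.2243] -12.850586311212359 0.12366230677764567
[ 0.438  -0.3352 -0.0899] -5.149684479333831 0.5478230475131782
```

>>> {"fn": "send_rows", "kwargs": {
  "rows": [
    {"translation": [0,0,0.4],"rotation": [0,0,0.9],"jaw": 1},
    {"translation": [0,0,0.4],"rotation": [0,0,0.9],"jaw": 1},
    {"translation": [0,0,0.4],"rotation": [0,0,0.9],"jaw": 1},
    {"translation": [0,0,0.4],"rotation": [0,0,0.9],"jaw": 1},
    {"translation": [0,0,0.4],"rotation": [0,0,0.9],"jaw": 1},
    {"translation": [0,0,0],"rotation": [0,0,0],"jaw": 1},
    {"translation": [0,0,0],"rotation": [0,0,0],"jaw": 1}
  ]
}}

```text
t: 3.9
ee_pos: [0.441, -0.3378, 0.1719]
ee_rot: [3.122, -0.34, 0.001]
force: [-0.3, -0.0, 1.5]
gripper_width: 0.0855
grasp_force: 0.0
```

```bash
cat >> h.py <<'E'
def tool(o):
    R=cv2.Rodrigues(np.array(o["ee_rot"],float))[0];return R,np.degrees(np.arctan2(R[1,0],R[0,0]))
E
python3 - <<'E'
from h import *
np.set_printoptions(precision=4,suppress=True)
w=imaging.read_camera("wrist")
o=bot.get_obs();R,a=tool(o);print(o["ee_pos"],a,o["joint_pos"],o["force"])
m=redmask(w,proj(w,[[.44,-.337,.09]])[0],150)
v,f=fitbox([(w,m)],(.44,-.337),.042);print(v,np.degrees(v[2]),f)
q=proj(w,box(v[0],v[1],.042,v[2]))[:,::-1]
im=w["pixels"].copy()
cv2.polylines(im,[np.round(cv2.convexHull(q.astype(np.float32))).astype(np.int32)],True,(0,255,0),1)
r,c=np.nonzero(m);r0,c0=max(r.min()-40,0),max(c.min()-40,0)
save({"pixels":cv2.resize(im[r0:r.max()+40,c0:c.max()+40],None,fx=3,fy=3)[:600,:800]},"c2.png");print(r0,c0)
E
```

```text
[ 0.4412 -0.3379  0.1722] -12.454833306337918 [-0.7556  0.1176  1.4549 -0.      1.5677  1.0326] [ 0.1584  0.5713 -0.1467]
[ 0.438  -0.3362 -0.2234] -12.80235801826681 0.11474071049407919
147 218
```

View pics/c2.png

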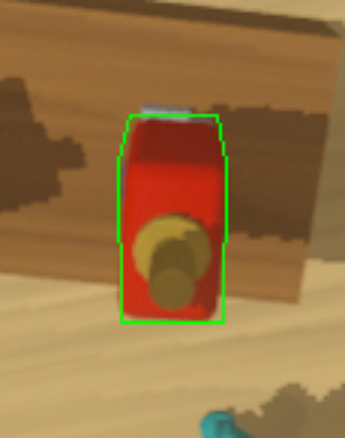

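>>> {"fn": "send_rows", "kwargs": {
  "rows": [
    {"translation": [-0.11,-0.04,0.6],"rotation": [0,0,0],"jaw": 1},
    {"translation": [0,0,0.6],"rotation": [0,0,0],"jaw": 1},
    {"translation": [0,0,0.6],"rotation": [0,0,0],"jaw": 1},
    {"translation": [0,0,0.6],"rotation": [0,0,0],"jaw": 1},
    {"translation": [0,0,0.5],"rotation": [0,0,0],"jaw": 1},
    {"translation": [0,0,0.35],"rotation": [0,0,0],"jaw": 1},
    {"translation": [0,0,0],"rotation": [0,0,0],"jaw": 0.6},
    {"translation": [0,0,0],"rotation": [0,0,0],"jaw": 0.4},
    {"translation": [0,0,0],"rotation": [0,0,0],"jaw": 0.3},
    {"translation": [0,0,0],"rotation": [0,0,0],"jaw": 0},
    {"translation": [0,0,0],"rotation": [0,0,0],"jaw": 0},
    {"translation": [0,0,0],"rotation": [0,0,0],"jaw": 0},
    {"translation": [0,0,0],"rotation": [0,0,0],"jaw": 0},
    {"translation": [0,0,0],"rotation": [0,0,0],"jaw": 0},
    {"translation": [0,0,0],"rotation": [0,0,0],"jaw": 0}
  ]
}}

```text
t: 5.82
ee_pos: [0.4385, -0.3361, 0.0749]
ee_rot: [3.122, -0.342, 0.003]
force: [0.4, 0.4, 5.2]
gripper_width: 0.0231
grasp_force: 59.1
```

>>> {"fn": "send_rows", "kwargs": {
  "rows": [
    {"translation": [0,0,-0.5],"rotation": [0,0,0],"jaw": 0},
    {"translation": [0,0,-1],"rotation": [0,0,0],"jaw": 0},
    {"translation": [0,0,-1],"rotation": [0,0,0],"jaw": 0},
    {"translation": [0,0,-1],"rotation": [0,0,-0.985],"jaw": 0},
    {"translation": [0,0,-1],"rotation": [0,0,-0.985],"jaw": 0},
    {"translation": [0,0,-1],"rotation": [0,0,-0.985],"jaw": 0},
    {"translation": [0,0,0],"rotation": [0,0,-0.985],"jaw": 0},
    {"translation": [0,0,0],"rotation": [0,0,-0.985],"jaw": 0},
    {"translation": [0,0,0],"rotation": [0,0,-0.985],"jaw": 0},
    {"translation": [0,0,0],"rotation": [0,0,-0.985],"jaw": 0},
    {"translation": [0,0,0],"rotation": [0,0,-0.985],"jaw": 0},
    {"translation": [0,0,0],"rotation": [0,0,-0.985],"jaw": 0},
    {"translation": [0,0,0],"rotation": [0,0,-0.985],"jaw": 0},
    {"translation": [0,0,0],"rotation": [0,0,-0.985],"jaw": 0},
    {"translation": [0,0,0],"rotation": [0,0,-0.985],"jaw": 0},
    {"translation": [0,0,0],"rotation": [0,0,-0.985],"jaw": 0}
  ]
}}

```text
t: 7.82
ee_pos: [0.4375, -0.3352, 0.2384]
ee_rot: [-2.217, -2.224, 0.0]
force: [-0.5, 0.2, -1.8]
gripper_width: 0.0232
grasp_force: 58.9
```

>>> {"fn": "send_rows", "kwargs": {
  "rows": [
    {"translation": [0.5,0.1,0],"rotation": [0,0,0],"jaw": 0},
    {"translation": [1,0.21,0],"rotation": [0,0,0],"jaw": 0},
    {"translation": [1,0.21,0],"rotation": [0,0,0],"jaw": 0},
    {"translation": [1,0.21,0],"rotation": [0,0,0],"jaw": 0},
    {"translation": [1,0.21,0],"rotation": [0,0,0],"jaw": 0},
    {"translation": [1,0.21,0],"rotation": [0,0,0],"jaw": 0},
    {"translation": [1,0.21,0],"rotation": [0,0,0],"jaw": 0},
    {"translation": [1,0.21,0],"rotation": [0,0,0],"jaw": 0},
    {"translation": [1,0.21,0],"rotation": [0,0,0],"jaw": 0},
    {"translation": [1,0.21,0],"rotation": [0,0,0],"jaw": 0},
    {"translation": [1,0.21,0],"rotation": [0,0,0],"jaw": 0},
    {"translation": [1,0.21,0],"rotation": [0,0,0],"jaw": 0},
    {"translation": [1,0.21,0],"rotation": [0,0,0],"jaw": 0},
    {"translation": [1,0.21,0],"rotation": [0,0,0],"jaw": 0},
    {"translation": [1,0.21,0],"rotation": [0,0,0],"jaw": 0},
    {"translation": [1,0.21,0],"rotation": [0,0,0],"jaw": 0},
    {"translation": [1,0.21,0],"rotation": [0,0,0],"jaw": 0},
    {"translation": [0.37,0.1,0],"rotation": [0,0,0],"jaw": 0},
    {"translation": [0,0,0],"rotation": [0,0,0],"jaw": 0},
    {"translation": [0,0,0],"rotation": [0,0,0],"jaw": 0}
  ]
}}

```text
t: 10.32
ee_pos: [0.5452, 0.1695, 0.2388]
ee_rot: [2.224, 2.218, -0.001]
force: [-0.2, -0.5, -2.3]
gripper_width: 0.0233
grasp_force: 58.9
```

```bash
python3 - <<'E'
from h import *
np.set_printoptions(precision=4,suppress=True)
w=imaging.read_camera("wrist");save(w,"w3.png")
o=bot.get_obs();R,a=tool(o);print(o["t"],o["ee_pos"],a,R[:,2],o["joint_pos"],o["force"],o["gripper_width"])
hs=cv2.cvtColor(w["pixels"],cv2.COLOR_RGB2HSV)
m=((hs[...,0]>45)&(hs[...,0]<85)&(hs[...,1]>120)&(hs[...,2]>50)).astype(np.uint8)
n,l,st,ce=cv2.connectedComponentsWithStats(m)
for i in range(1,n):
    if st[i,4]>60: print("green",st[i],ce[i],atz(w,ce[i][::-1],.018))
for x in(.525,.535,.5455,.557,.567): print(x,proj(w,[[x,.17,.059],[x,.25,.059],[x,.1,.059]]).round(0).tolist())
E
```

```text
10.375 [0.5454 0.1694 0.2389] 89.82717157231428 [-0.     -0.0006 -1.    ] [ 0.2022  0.1331  1.3054 -0.0005  1.7032  0.2052] [-1.0364 -0.177  -1.1603] 0.023386993967907044
green [301 172  23  10 221] [311.552  176.4932] [0.5861 0.1697 0.018 ]
0.525 [[184.0, 258.0], [105.0, 256.0], [245.0, 259.0]]
0.535 [[184.0, 267.0], [105.0, 266.0], [245.0, 268.0]]
0.5455 [[184.0, 277.0], [105.0, 277.0], [245.0, 277.0]]
0.557 [[184.0, 288.0], [105.0, 289.0], [245.0, 288.0]]
0.567 [[184.0, 298.0], [105.0, 299.0], [245.0, 297.0]]
```

View pics/w3.png

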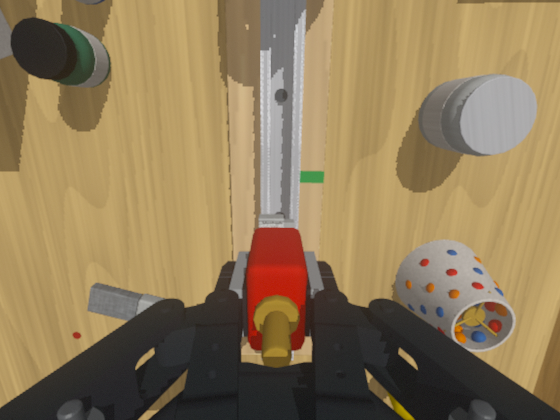

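Wrist view: strut runs cols ~260–302 above the nut, with the tape at (176,312), giving y ≈ 0.170. I'll zoom in on the strut to find the slot edges.

```bash
python3 - <<'E'
from h import *
w=imaging.read_camera("wrist")
save({"pixels":cv2.resize(w["pixels"][110:232,240:330],None,fx=4.9,fy=4.9,interpolation=cv2.INTER_CUBIC)},"c4.png")
g=cv2.cvtColor(w["pixels"],cv2.COLOR_RGB2GRAY)
for r in(45,130,160,195): print(r,[(c,int(v)) for c,v in zip(range(254,310),np.median(g[r-6:r+7,254:310],axis=0))])
E
```

```text
45 [(254, 116), (255, 116), (256, 117), (257, 117), (258, 117), (259, 118), (260, 117), (261, 117), (262, 118), (263, 119), (264, 117), (265, 116), (266, 116), (267, 117), (268, 118), (269, 117), (270, 114), (271, 114), (272, 118), (273, 120), (274, 119), (275, 118), (276, 117), (277, 116), (278, 117), (279, 119), (280, 119), (281, 118), (282, 118), (283, 118), (284, 120), (285, 120), (286, 120), (287, 119), (288, 118), (289, 120), (290, 120), (291, 118), (292, 119), (293, 130), (294, 186), (295, 210), (296, 203), (297, 186), (298, 180), (299, 178), (300, 178), (301, 195), (302, 204), (303, 195), (304, 179), (305, 171), (306, 170), (307, 169), (308, 168), (309, 167)]
130 [(254, 121), (255, 121), (256, 122), (257, 122), (258, 123), (259, 123), (260, 174), (261, 199), (262, 191), (263, 178), (264, 172), (265, 172), (266, 172), (267, 183), (268, 200), (269, 196), (270, 179), (271, 175), (272, 176), (273, 174), (274, 172), (275, 174), (276, 175), (277, 174), (278, 174), (279, 172), (280, 171), (281, 151), (282, 119), (283, 120), (284, 120), (285, 118), (286, 118), (287, 118), (288, 118),
[... 906 characters left out ...]
(308, 166), (309, 166)]
195 [(254, 148), (255, 119), (256, 118), (257, 118), (258, 119), (259, 119), (260, 153), (261, 171), (262, 174), (263, 174), (264, 168), (265, 167), (266, 175), (267, 184), (268, 186), (269, 175), (270, 169), (271, 171), (272, 170), (273, 168), (274, 168), (275, 169), (276, 170), (277, 170), (278, 169), (279, 168), (280, 148), (281, 117), (282, 117), (283, 116), (284, 114), (285, 114), (286, 115), (287, 115), (288, 115), (289, 127), (290, 167), (291, 186), (292, 179), (293, 168), (294, 168), (295, 168), (296, 179), (297, 190), (298, 181), (299, 171), (300, 168), (301, 168), (302, 167), (303, 167), (304, 167), (305, 167), (306, 166), (307, 166), (308, 167), (309, 169)]
```

View pics/c4.png

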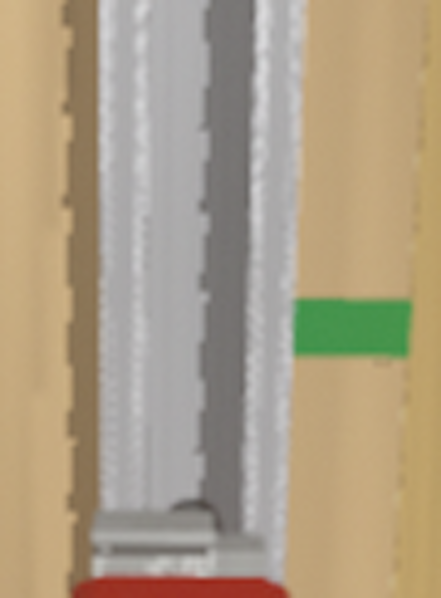

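```bash
python3 - <<'E'
from h import *
np.set_printoptions(precision=4,suppress=True)
w=imaging.read_camera("wrist");o=bot.get_obs();print(o["ee_pos"],bot.get_obs()["force"])
g=cv2.GaussianBlur(cv2.cvtColor(w["pixels"],cv2.COLOR_RGB2GRAY).astype(float),(1,9),0)
def cross(prof,c0,lvl,step):
    c=c0
    while (prof[c]-lvl)*(prof[c+step]-lvl)>0 and abs(c-c0)<14: c+=step
    return c+step*(lvl-prof[c])/(prof[c+step]-prof[c])
L=[]
for r in range(100,206,3):
    p=g[r]
    lo=cross(p,256,148,1)           # batten shadow->strut
    ri=cross(p,286,148,1)           # dark floor -> right lip
    rs=ri+np.argmax(p[int(ri)+5:int(ri)+13])+5
    ro=cross(p,int(rs),(p[int(rs)]+168)/2,1)
    x=[atz(w,(r,c),.059) for c in(lo,ri,ro)]
    L.append([x[0][1],x[0][0],x[1][0],x[2][0]])
L=np.array(L)
for k,n in((1,"Lout"),(2,"Rin"),(3,"Rout")):
    q=np.polyfit(L[:,0]-.17,L[:,k],1);res=L[:,k]-np.polyval(q,L[:,0]-.17);print(n,q,np.std(res))
c=(L[:,1]+L[:,3])/2;print("mid",np.polyfit(L[:,0]-.17,c,1),"width",np.median(L[:,3]-L[:,1]))
# holder red grip fit held
m=redmask(w,np.array([280,277]),500)
c,d=ray(w,(210,280));print("cam",c)
for r in(238,248,260,275): 
    cc=np.nonzero(m[r])[0];print(r,cc.min(),cc.max(),(cc.min()+cc.max())/2)
for z in(.253-.0,):print(proj(w,[[o["ee_pos"][0],o["ee_pos"][1]+.02,o["ee_pos"][2]-.033+zz] for zz in(0,.006,.025,.071)]))
E
```

```text
[0.5455 0.1694 0.239 ] [-0.4574  0.1276 -2.2725]
Lout [0.014  0.5271] 5.8562635901283994e-05
Rin [0.0124 0.559 ] 0.00010542574234936102
Rout [0.0165 0.5688] 0.0005596461795561391
mid [0.0153 0.548 ] width 0.04192286622911073
cam [0.545  0.2469 0.3826]
238 252 300 276.0
248 250 302 276.0
260 248 305 276.5
275 246 307 276.5
[[209.7742 277.5132]
 [213.005  277.5496]
 [224.7421 277.682 ]
 [268.0777 278.1705]]
```

Slot middle is at x ≈ 0.548 at the mark (width check 41.9 vs 41 mm), rail yaw ≈ -0.8°. Lowering until the spring is in the slot and the nut about 13 mm above it, then comparing nut and slot from close up.

>>> {"fn": "send_rows", "kwargs": {
  "rows": [
    {"translation": [0,0.09,0.7],"rotation": [0,0,0.08],"jaw": 0},
    {"translation": [0,0,0.8],"rotation": [0,0,0],"jaw": 0},
    {"translation": [0,0,0.8],"rotation": [0,0,0],"jaw": 0},
    {"translation": [0,0,0.8],"rotation": [0,0,0],"jaw": 0},
    {"translation": [0,0,0.6],"rotation": [0,0,0],"jaw": 0},
    {"translation": [0,0,0.4],"rotation": [0,0,0],"jaw": 0},
    {"translation": [0,0,0.3],"rotation": [0,0,0],"jaw": 0},
    {"translation": [0,0,0],"rotation": [0,0,0],"jaw": 0},
    {"translation": [0,0,0],"rotation": [0,0,0],"jaw": 0}
  ]
}}

```text
t: 11.6
ee_pos: [0.5488, 0.1705, 0.1077]
ee_rot: [2.235, 2.207, 0.002]
force: [1.7, -0.0, -1.2]
gripper_width: 0.0234
grasp_force: 58.9
```

```bash
python3 - <<'E'
from h import *
np.set_printoptions(precision=4,suppress=True)
w=imaging.read_camera("wrist");o=bot.get_obs();R,a=tool(o);print(o["ee_pos"],a,o["force"])
e=o["ee_pos"]
print("nut front L/R/top mid",proj(w,[[e[0]+s,e[1]+.0172,e[2]-.033+.006] for s in(-.0102,0,.0102)]))
print("slot",proj(w,[[x,y,.059] for y in(.2,.23) for x in(.537,.548,.559)]))
save({"pixels":cv2.resize(w["pixels"][110:240,210:350],None,fx=4.6,fy=4.6,interpolation=cv2.INTER_CUBIC)},"c5.png")
E
```

```text
[0.5488 0.1705 0.1078] 89.28421626334588 [-0.0351  0.3184 -0.3267]
nut front L/R/top mid [[217.9246 259.5398]
 [217.7004 277.2024]
 [217.4761 294.872 ]]
slot [[188.1181 258.1307]
 [187.8913 275.5311]
 [187.6645 292.9383]
 [139.7922 256.6162]
 [139.5446 274.8474]
 [139.2968 293.0862]]
```

View pics/c5.png

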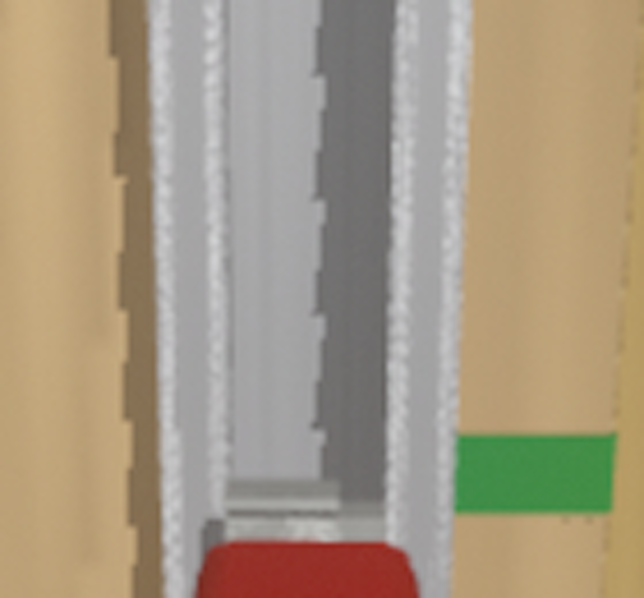

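Nut (cols 258.9–294.1) sits centred over the slot (259.6–294.1) to within ~0.4 mm. I'm nudging it +0.3 mm in x and lowering in small steps.

>>> {"fn": "send_rows", "kwargs": {
  "rows": [
    {"translation": [0,0.01,0.25],"rotation": [0,0,0],"jaw": 0},
    {"translation": [0,0,0.25],"rotation": [0,0,0],"jaw": 0},
    {"translation": [0,0,0.05],"rotation": [0,0,0],"jaw": 0},
    {"translation": [0,0,0.05],"rotation": [0,0,0],"jaw": 0},
    {"translation": [0,0,0.03],"rotation": [0,0,0],"jaw": 0},
    {"translation": [0,0,0],"rotation": [0,0,0],"jaw": 0}
  ]
}}

```text
t: 12.4
ee_pos: [0.5485, 0.1704, 0.0878]
ee_rot: [-2.235, -2.207, 0.0]
force: [0.5, 0.2, -1.5]
gripper_width: 0.0229
grasp_force: 58.9
```

>>> {"fn": "send_rows", "kwargs": {
  "rows": [
    {"translation": [0,0,0.06],"rotation": [0,0,0],"jaw": 0},
    {"translation": [0,0,0.06],"rotation": [0,0,0],"jaw": 0},
    {"translation": [0,0,0.06],"rotation": [0,0,0],"jaw": 0},
    {"translation": [0,0,0.06],"rotation": [0,0,0],"jaw": 0},
    {"translation": [0,0,0],"rotation": [0,0,0],"jaw": 0}
  ]
}}

```text
t: 13.02
ee_pos: [0.5487, 0.1704, 0.0812]
ee_rot: [2.235, 2.207, 0.001]
force: [-2.0, -1.4, 2.3]
gripper_width: 0.0229
grasp_force: 59.4
```

Forces match the spring alone. Pressing on.

>>> {"fn": "send_rows", "kwargs": {
  "rows": [
    {"translation": [0,0,0.06],"rotation": [0,0,0],"jaw": 0},
    {"translation": [0,0,0.06],"rotation": [0,0,0],"jaw": 0},
    {"translation": [0,0,0.06],"rotation": [0,0,0],"jaw": 0},
    {"translation": [0,0,0.06],"rotation": [0,0,0],"jaw": 0},
    {"translation": [0,0,0],"rotation": [0,0,0],"jaw": 0}
  ]
}}

```text
t: 13.65
ee_pos: [0.5489, 0.1704, 0.0745]
ee_rot: [2.235, 2.207, 0.001]
force: [-2.4, -0.5, 7.9]
gripper_width: 0.0234
grasp_force: 60.0
```

>>> {"fn": "send_rows", "kwargs": {
  "rows": [
    {"translation": [0,0,0.025],"rotation": [0,0,0.3],"jaw": 0},
    {"translation": [0,0,0],"rotation": [0,0,0.6],"jaw": 0},
    {"translation": [0,0,0],"rotation": [0,0,0.6],"jaw": 0},
    {"translation": [0,0,0],"rotation": [0,0,0.6],"jaw": 0},
    {"translation": [0,0,0],"rotation": [0,0,0],"jaw": 0}
  ]
}}

```text
t: 14.28
ee_pos: [0.55, 0.1706, 0.0745]
ee_rot: [2.533, 1.856, 0.006]
force: [-0.7, 0.1, 7.5]
gripper_width: 0.0233
grasp_force: 60.0
```

```bash
python3 - <<'E'
from h import *
o=bot.get_obs();print(o["ee_pos"],tool(o)[1],o["force"],o["torque"])
E
```

```text
[0.55000608 0.17062761 0.07446591] 72.45311646491405 [-0.66295294  0.13381783  7.52135108] [-0.07807538  0.1429243  -0.03495821]
```

>>> {"fn": "send_rows", "kwargs": {
  "rows": [
    {"translation": [0,0,0],"rotation": [0,0,0.7],"jaw": 0},
    {"translation": [0,0,0],"rotation": [0,0,0.7],"jaw": 0},
    {"translation": [0,0,0],"rotation": [0,0,0.7],"jaw": 0},
    {"translation": [0,0,0],"rotation": [0,0,0.7],"jaw": 0},
    {"translation": [0,0,0],"rotation": [0,0,0.7],"jaw": 0},
    {"translation": [0,0,0],"rotation": [0,0,0.7],"jaw": 0},
    {"translation": [0,0,0],"rotation": [0,0,0],"jaw": 0}
  ]
}}

```text
t: 15.15
ee_pos: [0.5498, 0.171, 0.0744]
ee_rot: [-2.963, -1.045, -0.006]
force: [-1.2, 0.9, 8.0]
gripper_width: 0.0232
grasp_force: 60.0
```

```bash
python3 - <<'E'
from h import *
o=bot.get_obs();print(o["ee_pos"],tool(o)[1],o["force"],o["torque"])
E
```

```text
[0.5497762  0.17097737 0.07441804] 38.850155092952626 [-1.170624    0.92572768  7.958824  ] [ 0.18253124  0.26868555 -0.0585354 ]
```

>>> {"fn": "send_rows", "kwargs": {
  "rows": [
    {"translation": [-0.013,-0.01,0],"rotation": [0,0,0.7],"jaw": 0},
    {"translation": [0,0,0],"rotation": [0,0,0.7],"jaw": 0},
    {"translation": [0,0,0],"rotation": [0,0,0.7],"jaw": 0},
    {"translation": [0,0,0],"rotation": [0,0,0.7],"jaw": 0},
    {"translation": [0,0,0],"rotation": [0,0,0.7],"jaw": 0},
    {"translation": [0,0,0],"rotation": [0,0,0.7],"jaw": 0},
    {"translation": [0,0,0],"rotation": [0,0,0.7],"jaw": 0},
    {"translation": [0,0,0],"rotation": [0,0,0],"jaw": 0}
  ]
}}

```text
t: 16.15
ee_pos: [0.5495, 0.1709, 0.0745]
ee_rot: [-3.14, 0.01, -0.007]
force: [-1.0, 0.4, 6.9]
gripper_width: 0.0232
grasp_force: 60.0
```

```bash
python3 - <<'E'
from h import *
o=bot.get_obs();print(o["ee_pos"],tool(o)[1],o["force"],o["torque"])
E
```

```text
[0.54952211 0.1708582  0.07451395] -0.34862502857200983 [-1.03238245  0.39244127  6.88372901] [0.124442   0.11213249 0.03578384]
```

>>> {"fn": "send_rows", "kwargs": {
  "rows": [
    {"translation": [-0.01,0,-0.03],"rotation": [0,0,0.05],"jaw": 0},
    {"translation": [0,0,-0.03],"rotation": [0,0,0],"jaw": 0},
    {"translation": [0,0,-0.03],"rotation": [0,0,0],"jaw": 0},
    {"translation": [0,0,0],"rotation": [0,0,0],"jaw": 0}
  ]
}}

```text
t: 16.65
ee_pos: [0.5494, 0.1709, 0.0769]
ee_rot: [-3.14, 0.02, -0.007]
force: [0.7, -0.1, 5.5]
gripper_width: 0.0235
grasp_force: 60.0
```

```bash
python3 - <<'E'
from h import *
o=bot.get_obs();print(o["ee_pos"],tool(o)[1],o["force"],o["torque"])
E
```

```text
[0.54940143 0.17086155 0.076931  ] -0.7169142534971846 [ 0.72401795 -0.11990009  5.47740007] [ 0.1254936  -0.10168612  0.02594953]
```

>>> {"fn": "send_rows", "kwargs": {
  "rows": [
    {"translation": [0,0,-0.02],"rotation": [0,0,0],"jaw": 0},
    {"translation": [0,0,-0.02],"rotation": [0,0,0],"jaw": 0},
    {"translation": [0,0,-0.02],"rotation": [0,0,0],"jaw": 0},
    {"translation": [0,0,0],"rotation": [0,0,0],"jaw": 0}
  ]
}}

```text
t: 17.15
ee_pos: [0.5488, 0.1706, 0.078]
ee_rot: [-3.141, 0.02, -0.005]
force: [2.2, 1.3, 5.1]
gripper_width: 0.0232
grasp_force: 59.7
```

>>> {"fn": "send_rows", "kwargs": {
  "rows": [
    {"translation": [0,0,-0.02],"rotation": [0,0,0],"jaw": 0},
    {"translation": [0,0,-0.02],"rotation": [0,0,0],"jaw": 0},
    {"translation": [0,0,0],"rotation": [0,0,0],"jaw": 0},
    {"translation": [0,0,0],"rotation": [0,0,0],"jaw": 0}
  ]
}}

```text
t: 17.65
ee_pos: [0.5479, 0.1703, 0.0785]
ee_rot: [3.141, -0.02, 0.001]
force: [2.6, -0.1, 4.6]
gripper_width: 0.0232
grasp_force: 59.7
```

>>> {"fn": "send_rows", "kwargs": {
  "rows": [
    {"translation": [0,0,-0.02],"rotation": [0,0,0],"jaw": 0},
    {"translation": [0,0,0],"rotation": [0,0,0],"jaw": 0},
    {"translation": [0,0,0],"rotation": [0,0,0],"jaw": 0}
  ]
}}

```text
t: 18.02
ee_pos: [0.5479, 0.1703, 0.0789]
ee_rot: [3.141, -0.02, 0.001]
force: [3.8, 0.7, 2.1]
gripper_width: 0.0233
grasp_force: 59.4
```

```bash
python3 - <<'E'
from h import *
o=bot.get_obs();print(o["ee_pos"],o["ee_rot"],tool(o)[1],o["force"],o["torque"])
E
```

```text
[0.54789786 0.17028046 0.07886286] [ 3.14138022e+00 -1.98358357e-02  5.62705959e-04] -0.723562319676017 [3.80530801 0.73182017 2.07679852] [ 0.1086855  -0.80664053  0.04062811]
```

>>> {"fn": "send_rows", "kwargs": {
  "rows": [
    {"translation": [0.02,0,0],"rotation": [0,0,0],"jaw": 0},
    {"translation": [0,0,0],"rotation": [0,0,0],"jaw": 0},
    {"translation": [0,0,-0.01],"rotation": [0,0,0],"jaw": 0},
    {"translation": [0,0,0],"rotation": [0,0,0],"jaw": 0},
    {"translation": [0,0,0],"rotation": [0,0,0],"jaw": 0}
  ]
}}

```text
t: 18.65
ee_pos: [0.548, 0.1703, 0.0789]
ee_rot: [3.141, -0.02, -0.002]
force: [2.4, 0.8, 1.0]
gripper_width: 0.0232
grasp_force: 59.4
```

It's caught: z is held while the force drops. Now the tug, in steps.

>>> {"fn": "send_rows", "kwargs": {
  "rows": [
    {"translation": [0.03,0,-0.02],"rotation": [0,0,0],"jaw": 0},
    {"translation": [0,0,-0.02],"rotation": [0,0,0],"jaw": 0},
    {"translation": [0,0,-0.02],"rotation": [0,0,0],"jaw": 0},
    {"translation": [0,0,0],"rotation": [0,0,0],"jaw": 0},
    {"translation": [0,0,0],"rotation": [0,0,0],"jaw": 0}
  ]
}}

```text
t: 19.27
ee_pos: [0.548, 0.1702, 0.079]
ee_rot: [3.141, -0.02, -0.006]
force: [3.4, 2.4, -14.1]
gripper_width: 0.0232
grasp_force: 59.2
```

>>> {"fn": "send_rows", "kwargs": {
  "rows": [
    {"translation": [0,0,0.015],"rotation": [0,0,0],"jaw": 0},
    {"translation": [0,0,0],"rotation": [0,0,0],"jaw": 0},
    {"translation": [0,0,0],"rotation": [0,0,0],"jaw": 0},
    {"translation": [0,0,0],"rotation": [0,0,0],"jaw": 0}
  ]
}}

```text
t: 19.77
ee_pos: [0.548, 0.1702, 0.0791]
ee_rot: [3.141, -0.02, -0.005]
force: [1.0, 3.4, -19.3]
gripper_width: 0.0232
grasp_force: 59.6
```

>>> {"fn": "send_rows", "kwargs": {
  "rows": [
    {"translation": [0,0,0.04],"rotation": [0,0,0],"jaw": 0},
    {"translation": [0,0,0],"rotation": [0,0,0],"jaw": 0}
  ]
}}

```text
t: 20.02
ee_pos: [0.5481, 0.1702, 0.0791]
ee_rot: [3.141, -0.02, -0.004]
force: [-2.1, 2.0, -15.7]
gripper_width: 0.0234
grasp_force: 59.9
```

>>> {"fn": "send_rows", "kwargs": {
  "rows": [
    {"translation": [0,0,0.03],"rotation": [0,0,0],"jaw": 0},
    {"translation": [0,0,0],"rotation": [0,0,0],"jaw": 0}
  ]
}}

```text
t: 20.27
ee_pos: [0.5482, 0.1703, 0.079]
ee_rot: [3.141, -0.02, -0.003]
force: [-4.9, 1.2, -12.5]
gripper_width: 0.0234
grasp_force: 60.4
```

>>> {"fn": "send_rows", "kwargs": {
  "rows": [
    {"translation": [-0.03,0,0],"rotation": [0,0,0],"jaw": 0},
    {"translation": [0,0,0],"rotation": [0,0,0],"jaw": 0}
  ]
}}

```text
t: 20.52
ee_pos: [0.5482, 0.1702, 0.079]
ee_rot: [3.141, -0.02, -0.0]
force: [-4.7, 0.1, -11.0]
gripper_width: 0.0234
grasp_force: 60.4
```

Tug proven at ~11 N with the nut holding. Relaxing to near zero before letting go.

>>> {"fn": "send_rows", "kwargs": {
  "rows": [
    {"translation": [-0.02,0,0.02],"rotation": [0,0,0],"jaw": 0},
    {"translation": [0,0,0],"rotation": [0,0,0],"jaw": 0},
    {"translation": [0,0,0],"rotation": [0,0,0],"jaw": 0},
    {"translation": [0,0,0],"rotation": [0,0,0],"jaw": 0}
  ]
}}

```text
t: 21.02
ee_pos: [0.5482, 0.1703, 0.079]
ee_rot: [3.141, -0.02, 0.002]
force: [-4.9, -0.0, -3.3]
gripper_width: 0.0232
grasp_force: 61.3
```

>>> {"fn": "send_rows", "kwargs": {
  "rows": [
    {"translation": [-0.02,0,-0.01],"rotation": [0,0,0],"jaw": 0},
    {"translation": [0,0,0],"rotation": [0,0,0],"jaw": 0},
    {"translation": [0,0,0],"rotation": [0,0,0],"jaw": 0}
  ]
}}

```text
t: 21.4
ee_pos: [0.5481, 0.1703, 0.079]
ee_rot: [-3.142, 0.02, -0.004]
force: [-1.3, 0.5, -4.7]
gripper_width: 0.0233
grasp_force: 61.2
```

```bash
python3 - <<'E'
from h import *
o=bot.get_obs();print(o["ee_pos"],o["ee_rot"],tool(o)[0][:,2],o["force"],o["torque"],o["qvel"])
E
```

```text
[0.54807902 0.17030128 0.07897906] [-3.14150808  0.01982327 -0.00391696] [ 2.49370202e-03  3.85649449e-06 -9.99996891e-01] [-1.30888459  0.48749789 -4.6903651 ] [-0.07989841  0.35475681  0.02644094] [-0.0007441   0.00159178  0.00089598  0.00243254  0.00063404  0.00190091]
```

>>> {"fn": "send_rows", "kwargs": {
  "rows": [
    {"translation": [0,0,0.01],"rotation": [0,0,0],"jaw": 0},
    {"translation": [0,0,0],"rotation": [0,0,0],"jaw": 0},
    {"translation": [0,0,0],"rotation": [0,0,0],"jaw": 0.4},
    {"translation": [0,0,0],"rotation": [0,0,0],"jaw": 0.6},
    {"translation": [0,0,0],"rotation": [0,0,0],"jaw": 0.7},
    {"translation": [0,0,0],"rotation": [0,0,0],"jaw": 0.7},
    {"translation": [0,0,0],"rotation": [0,0,0],"jaw": 0.7}
  ]
}}

```text
t: 22.28
ee_pos: [0.5472, 0.1703, 0.0781]
ee_rot: [3.141, -0.02, 0.0]
force: [-0.9, -0.6, -0.5]
gripper_width: 0.0598
grasp_force: 0.0
```

>>> {"fn": "send_rows", "kwargs": {
  "rows": [
    {"translation": [0,0,-0.3],"rotation": [0,0,0],"jaw": 0.7},
    {"translation": [0,0,-0.6],"rotation": [0,0,0],"jaw": 0.7},
    {"translation": [0,0,-0.8],"rotation": [0,0,0],"jaw": 0.7},
    {"translation": [0,0,-0.8],"rotation": [0,0,0],"jaw": 0.7},
    {"translation": [0,0,-0.8],"rotation": [0,0,0],"jaw": 0.7},
    {"translation": [-0.5,0,-0.8],"rotation": [0,0,0],"jaw": 0.7},
    {"translation": [-1,0,0],"rotation": [0,0,0],"jaw": 0.7},
    {"translation": [-1,0,0],"rotation": [0,0,0],"jaw": 0.7},
    {"translation": [0,0,0],"rotation": [0,0,0],"jaw": 0.7}
  ]
}}

```text
t: 23.4
ee_pos: [0.4712, 0.1716, 0.2031]
ee_rot: [-3.141, 0.018, -0.005]
force: [0.5, 0.6, -0.9]
gripper_width: 0.0602
grasp_force: 0.0
```

```bash
python3 - <<'E'
from h import *
np.set_printoptions(precision=4,suppress=True)
w=imaging.read_camera("wrist");s=imaging.read_camera("scene");d=imaging.read_camera("side")
o=bot.get_obs();print(o["t"],o["ee_pos"],o["force"])
it=[(w,redmask(w,proj(w,[[.548,.17,.094]])[0],150)),(s,redmask(s,proj(s,[[.548,.17,.094]])[0],60)),(d,redmask(d,proj(d,[[.548,.17,.094]])[0],60))]
for i in it: v,f=fitbox([i],(.548,.17),.046);print(v,np.degrees(v[2]),f)
save({"pixels":np.hstack([cv2.resize(w["pixels"],(400,300)),cv2.resize(s["pixels"][200:305,250:390],(400,300))])},"f.png")
E
```

```text
23.55 [0.4729 0.1713 0.2021] [ 0.4486 -0.0336 -0.2092]
[ 0.5468  0.1707 -0.0182] -1.0440401294824475 0.0875773441218467
[0.5449 0.1688 0.1596] 9.145428612489699 0.25161290322580643
[0.5504 0.1713 0.466 ] 26.69950048167938 0.1595238095238095
```

View pics/f.png

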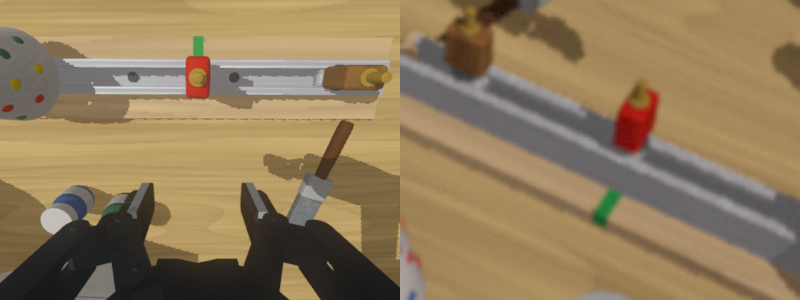

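The holder stands upright and crosswise (-1°, rail yaw -0.8°) in line with the green tape. The gripper is clear and everything else is in place, so I'm handing in.

```bash
python3 -c "
from cell import bot
print(bot.sign_off())"
```

```text
the job is handed in; nothing more can be done
None
```

The red holder is caught crosswise in the strut at the green mark, released and upright, and handed in at about 24 s. The tug overshot, though: the wrist read 19 N before I eased it to about 11 N, so the force on the strut lips, with the spring adding to it, likely passed the 20 N limit briefly (about 23 N by my estimate).

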